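# Press the lid onto a tub with the toggle clamp and put the tub on the scale

### The arm

A 6-joint arm with a two-finger parallel gripper is mounted at the origin on the work surface. World frame = base frame: x ahead of the robot, y to its left, z up, the work surface at z = 0. Lengths are in m, angles in rad, forces in N, time in s.
With the tool pointing down it reaches from about 0.35 to 0.975 m from the base axis. Payload 4.9 kg.
Tool frame: the origin (TCP) lies midway between the tips of the shut fingers; the grasp point (between the pads) lies manip.tcp_to_grasp behind it (manip.tcp_to_grasp is the distance from the TCP to the grasp point, in m); z points along the fingers, y is the line along which they close (so a half turn about z gives the same grasp; the last joint's range is limited). The gripper opens to 85 mm and grips with 20 to 120 N. Pads are 22 mm wide; open, the fingers measure 114 mm over their backs; the gripper's body (76 mm by 85 mm) begins 54 mm behind the grasp point. The pads swing forward as they close: fully open they stand 13 mm farther back than shut.
Start: joints at [1.138, 0.053, 1.613, -0, 1.476, -0.119], TCP at [0.193, 0.594, 0.231] pointing down, gripper open.
Joint ranges: [-3.01, 3.01], [-1.01, 2.22], [0.06, 2.58], [-1.02, 4.17], [0.09, 2.62], [-3.14, 3.14]. Speed limits (rad/s): [2.57, 2.57, 3.14, 3.14, 3.14, 3.14].

### API

Orientations are given as a unit quaternion [w, x, y, z].
In Python, from plant import manip, grab_frame, calibration, job_done gives the robot as it stands.
- The arm moves only by the tool send_rows, never from a script. Its argument "rows" is a list of rows, each an object of numbers: "x", "y", "z": the shift along the tool's x, y, z normalised to -1 to 1, where 1 is 15 cm; "wx", "wy", "wz": the turn, a rotation vector about the tool's x, y, z normalised to -1 to 1, where 1 is pi/4 rad; "hand": the opening, from -1 (shut) to 1 (fully open). In form: [{"x": .., "y": .., "z": .., "wx": .., "wy": .., "wz": .., "hand": ..}, ...]. A call has exactly 10 rows; each row shifts and turns the commanded pose from where the row before left it, along the tool's axes as they then stand; what a row does not reach is not made up. A row lasts 1/12 s, in which the tool goes at most 41.7 mm and 7.16 degrees, less where a joint would pass 70% of its speed; a pose out of reach is approached as far as the arm can. A call with a number of a shift or a turn outside -1 to 1 is refused whole. A call with a gripper value outside its range is refused whole. The fingers move at their own pace and stop on an object; the grip force is fixed at half the most. Time passes only in rows, so rows that do not move let the fingers close, or fill a call up. It gives the time, the measured TCP pose, the force, the opening and the grip force at its end, in the units of the state.
- manip.state(): the state, without advancing time (a new reading comes with each control period).
- grab_frame(name): name is "side" or "top"; returns the picture (480x640x3 uint8, blue, green, red); there is no depth.
- calibration(name): a dict with "camera_matrix" (3x3 intrinsics, pixels), "k1" (the pictures are not rectified: a ray, as slopes to the right and down, at radius r is drawn at 1 + k1 r^2 times it, then the intrinsics apply), "R" (3x3) and "t" (3): a world point X has camera coordinates R X + t. Camera axes: x right, y down, z forward; pixel columns grow to the right and rows downward; lengths in m; the calibration is good to about 2 mm. A picture is of the moment at which its call begins. calibration takes no time and is no camera call.
- job_done(): hands the job in; it is judged then, once.
The state is a dict: "time": time; "joint_pos": joint angles; "joint_vel": joint speeds; "joint_efforts": joint torques, N m; "tool_pos": TCP position; "tool_rot": TCP orientation; "contact_force": force on the tool from outside, world axes, zero at the start; "ft_torque": the same for the moment, N m; "gripper_width": opening from 0.0 (shut) to 1.0 (fully open); "grasp_force": force on a finger pad.
Only numpy, scipy, OpenCV 4.12 (cv2) and the standard library are available. Lean on these libraries where they do the work, as an engineer would, in place of code of your own. Each camera call takes 0.05 s, during which the arm holds its last target. There are 200 camera calls.

### The job

The white tub in the lid press has its lid only set on. Press the lid fully down with the press and not with the gripper: swing the handle down until the clamp goes over centre and locks, then swing it back up fully open. Then lift the sealed tub out and stand it upright in the middle of the scale's steel pan, leave the clamp open, and do not disturb the jar, the shaker or the spare cup.

Things in the scene. Friction and masses are not known exactly. Their poses are not given: they have to be found in the camera images.
- press: Lid press, fixed: aluminium plate (x -130 to 125, y -50 to 50, 10 mm thick) with a dark steel tower (x 0 to 120, up to 118 mm high) carrying a toggle clamp. Origin on the bench, z up; nest at x = -85 mm; the handle swings in the plane y = 0, beyond the tower. Open, the clamp arm stands upright (tip x 25, z 215 mm), its rubber pad pointing to the nest (end at x -23, z 208 mm)
- nest (a point): Centre of the place where the tub stands in the press, on the plate's top, 10 mm above the bench, between four 8 mm pins that rise 6 mm above the plate (at 23.5 mm in press x and y either side); axes as the press
- handle_pivot (a point): Axis of the handle: the handle turns about the press's y axis through this point, 72 mm above the bench, at press x = 102 mm
- handle_grip (a point): Point on the axis of the handle's round black rubber grip (18 mm diameter, from 70 to 155 mm from the pivot), 125 mm from the pivot. Its own x axis runs from the pivot to the handle's end, its y axis is parallel to the press's y
- clamp (a joint): Handle angle (rad): 0 = open stop, upright; grows as it swings down, away from the nest; elevation above level = 1.55 - value. Pad meets lid at about 1.1, load then rises to about 15 N at the grip; dead centre 1.33; past it the clamp pulls itself to its stop, 1.41 (locked, grip point 89 mm high). Opening takes about 7 N up at the grip, then it springs up. Elsewhere friction (3 N) holds it
- tub: Round white tub, 52 mm diameter at the foot, 55 mm at 44 mm height, 240 g with lid. Origin at the centre of its underside, z up. It starts in the nest
- lid (a joint): How far the lid has been pressed down (m): about 0 to 0.0015 at the start (proud), 0.005 = fully home. Takes 21 to 31 N to move and stays where it is
- lid_top (a point): Centre of the top of the round white lid (62 mm diameter, 9 mm thick), 60 mm above the tub's underside when proud, 55 mm when home
- scale_pan (a point): Centre of the top of the scale's square steel pan, 130 x 130 mm, 34 mm above the bench; white scale body 170 x 150 mm, fixed, display strip towards scale -x
- jar: Bystander: glass jar with steel cap, 64 mm diameter, 100 mm high, origin under its centre
- shaker: Bystander: aluminium can, 52 mm diameter, 110 mm high, origin under its centre
- spare: Bystander: open white cup without lid, 60 mm rim, 48 mm high, origin under its centre
Mind the look-alikes: they are no part of the job. What is shaped like the tub but orange or pink is not meant.

How it is judged:
On the way, in this order (a step that is already met when the one before it is completed fails the run):
1. the clamp comes down while the lid is still proud (under 3 mm pressed) and the tub stands in the nest (value of joint clamp above 0.7 rad and value of joint lid below 0.003 m and distance between tub and nest below 0.008 m).
2. clamp locked over centre (handle past 1.37 rad), lid pressed at least 4 mm, tub in the nest (value of joint clamp above 1.37 rad and value of joint lid above 0.004 m and distance between tub and nest below 0.008 m), for 0.3 s.
3. clamp swung back open (handle under 0.2 rad), tub still in the nest (value of joint clamp below 0.2 rad and distance between tub and nest below 0.015 m), for 0.2 s.
At the end, for the whole second after the job is handed in: The tub stands at rest and upright (within 0.1 rad) on the scale's pan, its centre within 30 mm of the pan's centre, lid pressed down at least 4 mm, clamp handle open (under 0.2 rad) (horizontal distance between tub and scale_pan below 0.03 m and z of tub in the frame of scale_pan between -0.004 and 0.004 m and angle between tub's own z axis and vertical below 0.1 rad and linear speed of tub below 0.02 m/s and value of joint lid above 0.004 m and value of joint clamp below 0.2 rad); the robot touches nothing.
It fails at once if the jar, the shaker or the spare cup moved more than 20 mm (distance of any of jar, shaker, spare from where it was at the start of the episode above 0.02 m).
It fails at once if the tub tipped more than 0.5 rad (angle between tub's own z axis and vertical above 0.5 rad).
It also fails if it takes over 70 s, if anything falls off the work surface, if the arm or the gripper's body presses on something with over 40 N, if the wrist force passes 120 N, or if a joint passes its speed limit or range.

## Working session

There is one attempt and no reset: what is moved stays moved. The work goes in short steps, Python scripts to look and compute and a tool call to move; the robot and the scene stay as the last step left them, time stands still between calls to the robot, and variables do not carry over. Pictures are saved under pics/ and viewed, at most 10 in all, crops included, and the job is handed in when it is done.

Besides the shell and the picture viewer there is one more tool, called by a JSON object that holds its "fn" and its "kwargs", one argument or row to a line. send_rows: Moves the arm, as the interface text tells. Scaled input: -1 to 1 covers 15 cm each way for a shift and pi/4 rad each way for a turn. Its arguments: {"type":"object","properties":{"rows":{"type":"array","items":{"type":"object","properties":{"x":{"type":"number","minimum":-1,"maximum":1},"y":{"type":"number","minimum":-1,"maximum":1},"z":{"type":"number","minimum":-1,"maximum":1},"wx":{"type":"number","minimum":-1,"maximum":1},"wy":{"type":"number","minimum":-1,"maximum":1},"wz":{"type":"number","minimum":-1,"maximum":1},"hand":{"type":"number"}}}}},"required":["rows"]}

```bash
mkdir -p pics; ls; python3 - <<'E'
from plant import manip, grab_frame, calibration
import cv2,numpy as np
for n in("side","top"):
    cv2.imwrite(f"pics/{n}0.png",grab_frame(n)); c=calibration(n); print(n,c)
print(manip.tcp_to_grasp, manip.state())
E
```

```text
pics
side {'camera_matrix': array([[619.61760419,   0.        , 319.70457527],
       [  0.        , 619.61760419, 239.06190937],
       [  0.        ,   0.        ,   1.        ]]), 'k1': 0.02927696927636379, 'R': array([[ 0.98388669, -0.17874398,  0.00419306],
       [-0.08324044, -0.47869586, -0.87402591],
       [ 0.15823407,  0.85959343, -0.48586121]]), 't': array([-0.56813852,  0.11967803,  1.10598177])}
top {'camera_matrix': array([[561.37557869,   0.        , 329.51039094],
       [  0.        , 561.37557869, 230.59328432],
       [  0.        ,   0.        ,   1.        ]]), 'k1': -0.17468595946847398, 'R': array([[ 5.94879080e-04, -9.99999016e-01, -1.27028302e-03],
       [-9.96290981e-01, -4.83369374e-04, -8.60467798e-02],
       [ 8.60460811e-02,  1.31675894e-03, -9.96290288e-01]]), 't': array([-0.12682808,  0.56063194,  1.08376572])}
0.0187 {'time': 0.1, 'joint_pos': array([ 1.13800321e+00,  5.32866502e-02,  1.61417982e+00,  9.92152583e-06,
        1.47598095e+00, -1.18998966e-01]), 'joint_vel': array([ 2.12358461e-04,  3.72922203e-05, -3.07576363e-03,  1.40272154e-03,
       -1.23977104e-03, -1.00832232e-03]), 'joint_efforts': array([ 5.43655260e-04, -3.94905353e+01, -3.71363175e+01, -1.48791046e-04,
        3.89001114e-03, -1.04027831e-05]), 'tool_pos': array([0.19267512, 0.59396294, 0.23017473]), 'tool_rot': array([-2.57379377e-04,  1.56254552e-01,  9.87716384e-01, -8.90967086e-04]), 'contact_force': array([-0.55549096,  0.21541251,  1.24908835]), 'ft_torque': array([0.0396009 , 0.02759304, 0.00845331]), 'grasp_force': 0.0, 'gripper_width': 1.0016828375610003}
```

View pics/side0.png

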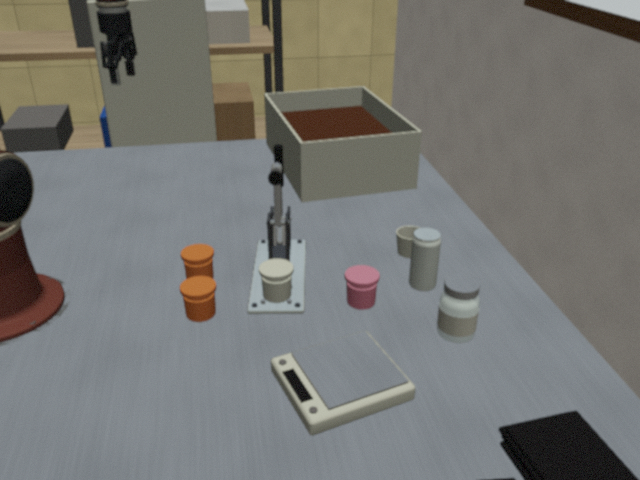

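View pics/top0.png

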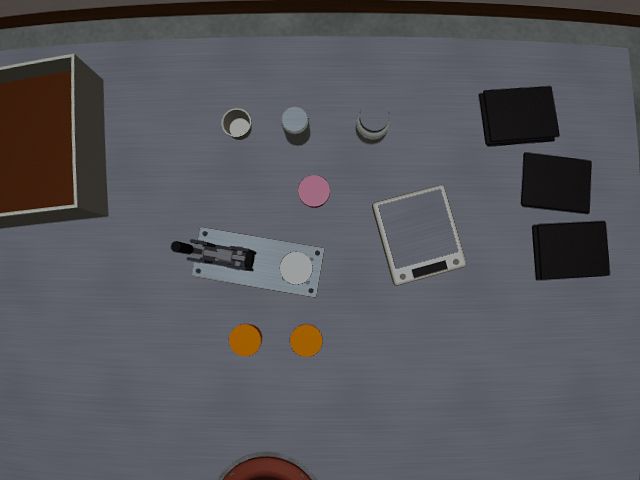

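```bash
cat > h.py <<'E'
from plant import manip, grab_frame, calibration
import cv2,numpy as np
def ray(n,p):
    c=calibration(n); K=c["camera_matrix"]
    d=(np.array(p,float)-K[:2,2])/[K[0,0],K[1,1]]; u=d.copy()
    for _ in range(20): u=d/(1+c["k1"]*(u@u))
    R,t=c["R"],c["t"]; return -R.T@t, R.T@np.r_[u,1]
def cast(n,p,z):
    o,d=ray(n,p); return o+d*(z-o[2])/d[2]
def two(p,q):
    (a,d),(b,e)=ray("top",p),ray("side",q)
    s=np.linalg.lstsq(np.c_[d,-e],b-a,rcond=None)[0]
    A,B=a+s[0]*d,b+s[1]*e; return (A+B)/2,np.linalg.norm(A-B)
E
python3 - <<'E'
from h import *
np.set_printoptions(precision=4,suppress=True)
im=cv2.imread("pics/top0.png"); hsv=cv2.cvtColor(im,cv2.COLOR_BGR2HSV)
def blobs(m,roi,amin):
    x0,y0,x1,y1=roi; k=np.zeros_like(m); k[y0:y1,x0:x1]=m[y0:y1,x0:x1]
    cs=cv2.findContours(k,cv2.RETR_EXTERNAL,cv2.CHAIN_APPROX_NONE)[0]
    return [c for c in cs if cv2.contourArea(c)>amin]
# scale body outline (whitish, warm) ; plate; lid
b,g,r=[im[...,i].astype(int) for i in range(3)]
print("px plate",im[285,230],"lid",im[267,296],"scale",im[200,378],"bench",im[320,400],"pan",im[230,420])
warm=((r>b+5)&(r>120)).astype(np.uint8)
for c in blobs(warm,(360,170,480,300),50):
    q=cv2.boxPoints(cv2.minAreaRect(cv2.convexHull(c))); w=np.array([cast("top",p,.03)for p in q])
    print("scale",cv2.contourArea(c),q.tolist(),w[:,:2].tolist(),"c",w.mean(0),"sides",np.linalg.norm(w-np.roll(w,-1,0),axis=1))
plate=((b>g)&(b>130)).astype(np.uint8)|((r>150)&(g>150)).astype(np.uint8)
for c in blobs(plate,(180,215,335,305),2000):
    q=cv2.boxPoints(cv2.minAreaRect(c)); w=np.array([cast("top",p,.01)for p in q])
    print("plate",q.tolist(),w[:,:2].tolist(),"c",w.mean(0),"sides",np.linalg.norm(w-np.roll(w,-1,0),axis=1))
m=((r>=b-2)&(r>130)).astype(np.uint8)
for c in blobs(m,(270,240,325,300),300):
    (x,y),R=cv2.minEnclosingCircle(c); p=cast("top",(x,y),.0695)
    print("lid",x,y,R,p,np.linalg.norm(cast("top",(x+R,y),.07)-cast("top",(x-R,y),.07)))
for n,p,z in[("jar",(373,118),.1),("shaker",(295,120),.11),("spare",(236,123),.048),("pink",(314,191),.055),("or1",(245,340),.055),("or2",(306,340),.055),("boxtop",(75,205),.12),("boxbase",(107,215),0)]: print(n,cast("top",p,z))
print("boxtop corner",two((75,205),(305,143)), "handle top", two((178,247),(278,152)))
E
```

```text
px plate [103  94  91] lid [160 159 156] scale [107  97  93] bench [108  99  96] pan [106  97  94]
scale 6055.5 [[372.2760009765625, 203.15553283691406], [443.32415771484375, 183.32814025878906], [466.1500244140625, 265.12091064453125], [395.10186767578125, 284.94830322265625]] [[0.6145900939005653, -0.21091379911704977], [0.65489427859568, -0.3534148491408733], [0.491908637776594, -0.3963022798661793], [0.45363722843567617, -0.25477355208525443]] c [ 0.5538 -0.3039  0.03  ] sides [0.1481 0.1685 0.1466 0.1668]
plate [[191.58578491210938, 274.6524963378906], [199.97813415527344, 226.6961669921875], [323.0102844238281, 248.22677612304688], [314.617919921875, 296.18310546875]] [[0.4729128656464415, 0.15060916381069886], [0.5696898042514364, 0.13510237889407165], [0.5266246208468993, -0.11356867780178298], [0.4313083746150176, -0.09704228512465943]] c [0.5001 0.0188 0.01  ] sides [0.098  0.2524 0.0967 0.2511]
jar [ 0.7673 -0.2085  0.1   ]
shaker [ 0.7604 -0.0621  0.11  ]
spare [0.7731 0.0594 0.048 ]
pink [ 0.6348 -0.0966  0.055 ]
or1 [0.3485 0.0345 0.055 ]
or2 [ 0.3494 -0.082   0.055 ]
boxtop [0.6006 0.353  0.12  ]
boxbase [0.5952 0.3371 0.    ]
boxtop corner (array([0.6008, 0.3407, 0.1451]), np.float64(0.007140225832922417)) handle top (array([0.5174, 0.1243, 0.2111]), np.float64(0.0004920375813023198))
```

{"fn": "send_rows", "kwargs": {
  "rows": [
    {"z":-0.05,"wz":0.158,"hand":1},
    {"z":-0.05,"wz":0.158,"hand":1},
    {"z":-0.05,"wz":0.158,"hand":1},
    {"z":-0.05,"wz":0.158,"hand":1},
    {"z":-0.05,"wz":0.158,"hand":1},
    {"z":-0.05,"wz":0.158,"hand":1},
    {"z":-0.05,"wz":0.158,"hand":1},
    {"z":-0.05,"wz":0.158,"hand":1},
    {"z":-0.05,"wz":0.158,"hand":1},
    {"z":-0.05,"wz":0.158,"hand":1}
  ]
}}

```text
invalid input at $.rows[0]: expected keys x, y, z, wx, wy, wz, hand
```

```bash
cat >> h.py <<'E'
from scipy.spatial.transform import Rotation as Ro
np.set_printoptions(precision=4,suppress=True)
YAW=np.deg2rad(80.33); U=np.array([np.cos(YAW),np.sin(YAW),0]); V=np.array([-U[1],U[0],0]); O=np.array([.5005,.0213,0])
Rt=Ro.from_matrix(np.c_[U,-V,[0,0,-1]])
def P(x,y,z): return O+x*U+y*V+[0,0,z]
def st():
    s=manip.state(); return s,s["tool_pos"],Ro.from_quat(np.roll(s["tool_rot"],-1))
def report():
    s,p,R=st(); d=p-O
    print("t",s["time"],"press xyz",d@U,d@V,p[2],"F",s["contact_force"],"w",s["gripper_width"],"gf",s["grasp_force"])
    print("turn left/45deg",(R.inv()*Rt).as_rotvec()/(np.pi/4),"j",s["joint_pos"])
def togo(T):
    s,p,R=st(); print("units tool-now",R.inv().apply(T-p)/.15,"press-aligned",Rt.inv().apply(T-p)/.15)
E
python3 - <<'E'
from h import *
report(); togo(P(.102,0,.30)); print("lid",cast("top",(296,267),.0695),P(-.085,0,.07))
E
```

```text
t 0.1 press xyz 0.5128199471033718 0.39964321758252674 0.23017473267782265 F [-0.5555  0.2154  1.2491] w 1.0016828375610003 gf 0.0
turn left/45deg [-0.0021  0.0014  1.8154] j [ 1.138   0.0533  1.6142  0.      1.476  -0.119 ]
units tool-now [-3.032  -2.3259 -0.4619] press-aligned [-2.7388  2.6643 -0.4655]
lid [ 0.4879 -0.0635  0.0695] [ 0.4862 -0.0625  0.07  ]
```

{"fn": "send_rows", "kwargs": {
  "rows": [
    {"x":0,"y":0,"z":-0.05,"wx":0,"wy":0,"wz":0.158,"hand":1},
    {"x":0,"y":0,"z":-0.05,"wx":0,"wy":0,"wz":0.158,"hand":1},
    {"x":0,"y":0,"z":-0.05,"wx":0,"wy":0,"wz":0.158,"hand":1},
    {"x":0,"y":0,"z":-0.05,"wx":0,"wy":0,"wz":0.158,"hand":1},
    {"x":0,"y":0,"z":-0.05,"wx":0,"wy":0,"wz":0.158,"hand":1},
    {"x":0,"y":0,"z":-0.05,"wx":0,"wy":0,"wz":0.158,"hand":1},
    {"x":0,"y":0,"z":-0.05,"wx":0,"wy":0,"wz":0.158,"hand":1},
    {"x":0,"y":0,"z":-0.05,"wx":0,"wy":0,"wz":0.158,"hand":1},
    {"x":0,"y":0,"z":-0.05,"wx":0,"wy":0,"wz":0.158,"hand":1},
    {"x":0,"y":0,"z":-0.05,"wx":0,"wy":0,"wz":0.158,"hand":1}
  ]
}}

```text
time: 0.93
tool_pos: [0.1928, 0.5942, 0.3059]
tool_rot: [0.0, 0.704, 0.711, -0.001]
contact_force: [0.0, -0.5, -0.2]
gripper_width: 0.996
grasp_force: 0.0
```

{"fn": "send_rows", "kwargs": {
  "rows": [
    {"x":0,"y":0,"z":0,"wx":0,"wy":0,"wz":0.118,"hand":1},
    {"x":0,"y":0,"z":0,"wx":0,"wy":0,"wz":0.118,"hand":1},
    {"x":-0.18,"y":0.18,"z":0,"wx":0,"wy":0,"wz":0,"hand":1},
    {"x":-0.18,"y":0.18,"z":0,"wx":0,"wy":0,"wz":0,"hand":1},
    {"x":-0.18,"y":0.18,"z":0,"wx":0,"wy":0,"wz":0,"hand":1},
    {"x":-0.18,"y":0.18,"z":0,"wx":0,"wy":0,"wz":0,"hand":1},
    {"x":-0.18,"y":0.18,"z":0,"wx":0,"wy":0,"wz":0,"hand":1},
    {"x":-0.18,"y":0.18,"z":0,"wx":0,"wy":0,"wz":0,"hand":1},
    {"x":-0.18,"y":0.18,"z":0,"wx":0,"wy":0,"wz":0,"hand":1},
    {"x":-0.18,"y":0.18,"z":0,"wx":0,"wy":0,"wz":0,"hand":1}
  ]
}}

```text
time: 1.77
tool_pos: [0.3699, 0.3434, 0.3058]
tool_rot: [-0.0, 0.764, 0.645, -0.0]
contact_force: [1.1, -0.4, 0.5]
gripper_width: 0.996
grasp_force: 0.0
```

```bash
python3 - <<'E'
from h import *
report(); togo(P(.102,0,.30))
E
```

```text
t 1.7667 press xyz 0.2955937089985851 0.1828634902783155 0.3058480753675439 F [ 1.1092 -0.379   0.4508] w 0.9957117325078411 gf 0.0
turn left/45deg [-0.0004  0.0004 -0.0002] j [ 0.6008 -0.2725  1.7904 -0.      1.6241  0.7697]
units tool-now [-1.2904  1.2194  0.0391] press-aligned [-1.2906  1.2191  0.039 ]
```

{"fn": "send_rows", "kwargs": {
  "rows": [
    {"x":-0.16,"y":0.152,"z":0,"wx":0,"wy":0,"wz":0,"hand":1},
    {"x":-0.16,"y":0.152,"z":0,"wx":0,"wy":0,"wz":0,"hand":1},
    {"x":-0.16,"y":0.152,"z":0,"wx":0,"wy":0,"wz":0,"hand":1},
    {"x":-0.16,"y":0.152,"z":0,"wx":0,"wy":0,"wz":0,"hand":1},
    {"x":-0.16,"y":0.152,"z":0,"wx":0,"wy":0,"wz":0,"hand":1},
    {"x":-0.16,"y":0.152,"z":0,"wx":0,"wy":0,"wz":0,"hand":1},
    {"x":-0.16,"y":0.152,"z":0,"wx":0,"wy":0,"wz":0,"hand":1},
    {"x":-0.16,"y":0.152,"z":0,"wx":0,"wy":0,"wz":0,"hand":1},
    {"x":0,"y":0,"z":0,"wx":0,"wy":0,"wz":0,"hand":1},
    {"x":0,"y":0,"z":0,"wx":0,"wy":0,"wz":0,"hand":1}
  ]
}}

```text
time: 2.6
tool_pos: [0.5171, 0.1239, 0.3055]
tool_rot: [-0.001, 0.765, 0.644, -0.001]
contact_force: [0.1, 0.6, -0.6]
gripper_width: 0.999
grasp_force: 0.0
```

```bash
python3 - <<'E'
from h import *
report(); togo(P(.103,0,.183))
cv2.imwrite("pics/s1.png",grab_frame("side")[100:340,160:480].repeat(2,0).repeat(2,1))
E
```

```text
t 2.6 press xyz 0.10396673429837767 0.0008516014838233429 0.30546536238970806 F [ 0.129   0.5513 -0.5633] w 0.9989413894285012 gf 0.0
turn left/45deg [-0.0023  0.0002 -0.0045] j [ 0.0951 -0.2037  1.7335  0.0003  1.6136  0.2674]
units tool-now [-0.0063  0.0072  0.8164] press-aligned [-0.0064  0.0057  0.8164]
```

View pics/s1.png

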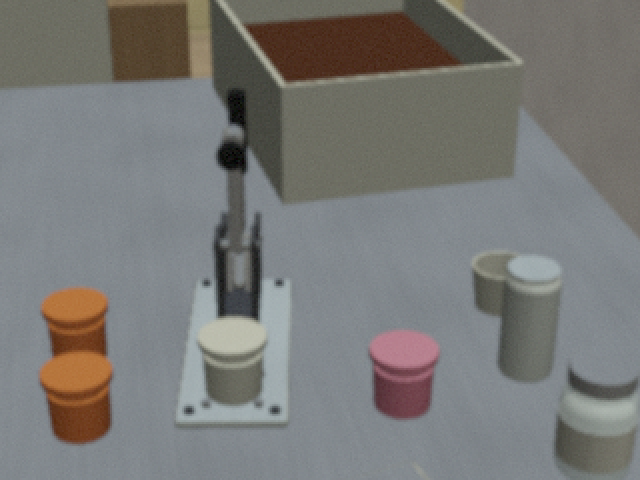

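{"fn": "send_rows", "kwargs": {
  "rows": [
    {"x":-0.006,"y":0.006,"z":0.116,"wx":0,"wy":0,"wz":0,"hand":1},
    {"x":0,"y":0,"z":0.116,"wx":0,"wy":0,"wz":0,"hand":1},
    {"x":0,"y":0,"z":0.116,"wx":0,"wy":0,"wz":0,"hand":1},
    {"x":0,"y":0,"z":0.116,"wx":0,"wy":0,"wz":0,"hand":1},
    {"x":0,"y":0,"z":0.116,"wx":0,"wy":0,"wz":0,"hand":1},
    {"x":0,"y":0,"z":0.116,"wx":0,"wy":0,"wz":0,"hand":1},
    {"x":0,"y":0,"z":0.116,"wx":0,"wy":0,"wz":0,"hand":1},
    {"x":0,"y":0,"z":0,"wx":0,"wy":0,"wz":0,"hand":1},
    {"x":0,"y":0,"z":0,"wx":0,"wy":0,"wz":0,"hand":0},
    {"x":0,"y":0,"z":0,"wx":0,"wy":0,"wz":0,"hand":-0.5}
  ]
}}

```text
time: 3.48
tool_pos: [0.5178, 0.125, 0.1856]
tool_rot: [0.0, 0.764, 0.645, 0.001]
contact_force: [-0.2, -0.3, 0.1]
gripper_width: 0.748
grasp_force: 0.0
```

{"fn": "send_rows", "kwargs": {
  "rows": [
    {"x":0,"y":0,"z":0,"wx":0,"wy":0,"wz":0,"hand":-1},
    {"x":0,"y":0,"z":0,"wx":0,"wy":0,"wz":0,"hand":-1},
    {"x":0,"y":0,"z":0,"wx":0,"wy":0,"wz":0,"hand":-1},
    {"x":0,"y":0,"z":0,"wx":0,"wy":0,"wz":0,"hand":-1},
    {"x":0,"y":0,"z":0,"wx":0,"wy":0,"wz":0,"hand":-1},
    {"x":0,"y":0,"z":0,"wx":0,"wy":0,"wz":0,"hand":-1},
    {"x":0,"y":0,"z":0,"wx":0,"wy":0,"wz":0,"hand":-1},
    {"x":0,"y":0,"z":0,"wx":0,"wy":0,"wz":0,"hand":-1},
    {"x":0,"y":0,"z":0,"wx":0,"wy":0,"wz":0,"hand":-1},
    {"x":0,"y":0,"z":0,"wx":0,"wy":0,"wz":0,"hand":-1}
  ]
}}

```text
time: 4.32
tool_pos: [0.5166, 0.1245, 0.1858]
tool_rot: [-0.001, 0.764, 0.645, -0.001]
contact_force: [-7.5, 1.0, 6.8]
gripper_width: 0.193
grasp_force: 58.6
```

```bash
python3 - <<'E'
from h import *
report()
s,p,R=st(); d=p-O; r=p[2]+.0187-.072; print("r",r)
a=np.linspace(0,1.41,21); e=1.55-a
X=.102+r*np.cos(e); Z=.072+r*np.sin(e)
print(np.c_[a[1:],np.diff(X)/.15,-np.diff(Z)/.15])
E
```

```text
t 4.3167 press xyz 0.10444852248790547 0.0014651066859814633 0.1857846359635331 F [-7.4864  0.9531  6.7735] w 0.19299649465695876 gf 58.56174409389496
turn left/45deg [-0.0037 -0.0003 -0.0004] j [ 0.0959 -0.1384  1.875   0.001   1.4077  0.2648]
r 0.1324846359635331
[[0.0705 0.0622 0.0035]
 [0.141  0.0618 0.0079]
 [0.2115 0.0611 0.0122]
 [0.282  0.06   0.0165]
 [0.3525 0.0587 0.0206]
 [0.423  0.0571 0.0247]
 [0.4935 0.0552 0.0287]
 [0.564  0.0531 0.0325]
 [0.6345 0.0507 0.0362]
 [0.705  0.048  0.0397]
 [0.7755 0.0451 0.0429]
 [0.846  0.0419 0.046 ]
 [0.9165 0.0386 0.0488]
 [0.987  0.0351 0.0514]
 [1.0575 0.0314 0.0538]
 [1.128  0.0275 0.0559]
 [1.1985 0.0235 0.0577]
 [1.269  0.0194 0.0592]
 [1.3395 0.0151 0.0604]
 [1.41   0.0109 0.0613]]
```

{"fn": "send_rows", "kwargs": {
  "rows": [
    {"x":0.062,"y":0,"z":0.0035,"wx":0,"wy":0,"wz":0,"hand":-1},
    {"x":0.062,"y":0,"z":0.008,"wx":0,"wy":0,"wz":0,"hand":-1},
    {"x":0.061,"y":0,"z":0.012,"wx":0,"wy":0,"wz":0,"hand":-1},
    {"x":0.06,"y":0,"z":0.0165,"wx":0,"wy":0,"wz":0,"hand":-1},
    {"x":0.059,"y":0,"z":0.0205,"wx":0,"wy":0,"wz":0,"hand":-1},
    {"x":0.057,"y":0,"z":0.0245,"wx":0,"wy":0,"wz":0,"hand":-1},
    {"x":0.055,"y":0,"z":0.0285,"wx":0,"wy":0,"wz":0,"hand":-1},
    {"x":0.053,"y":0,"z":0.0325,"wx":0,"wy":0,"wz":0,"hand":-1},
    {"x":0.051,"y":0,"z":0.036,"wx":0,"wy":0,"wz":0,"hand":-1},
    {"x":0.048,"y":0,"z":0.0395,"wx":0,"wy":0,"wz":0,"hand":-1}
  ]
}}

```text
time: 5.15
tool_pos: [0.5307, 0.2085, 0.1525]
tool_rot: [-0.001, 0.764, 0.645, -0.002]
contact_force: [-8.7, -1.4, 6.3]
gripper_width: 0.193
grasp_force: 59.3
```

```bash
python3 - <<'E'
from h import *
report()
s,p,R=st(); d=(p-O)@U-.102; h=p[2]+.0187-.072; print("r,elev,clamp",np.hypot(d,h),np.arctan2(h,d),1.55-np.arctan2(h,d))
E
```

```text
t 5.15 press xyz 0.18965575730302117 0.0016689023659527229 0.15252243838036772 F [-8.6509 -1.4236  6.3373] w 0.19341216478798479 gf 59.273672103881836
turn left/45deg [-0.0044  0.0018  0.0002] j [ 0.2439 -0.0131  1.8141  0.0001  1.3443  0.4125]
r,elev,clamp 0.13239571015146986 0.8472135327359241 0.7027864672640759
```

{"fn": "send_rows", "kwargs": {
  "rows": [
    {"x":0.045,"y":0,"z":0.043,"wx":0,"wy":0,"wz":0,"hand":-1},
    {"x":0.042,"y":0,"z":0.046,"wx":0,"wy":0,"wz":0,"hand":-1},
    {"x":0.0385,"y":0,"z":0.049,"wx":0,"wy":0,"wz":0,"hand":-1},
    {"x":0.035,"y":0,"z":0.0515,"wx":0,"wy":0,"wz":0,"hand":-1},
    {"x":0.0315,"y":0,"z":0.054,"wx":0,"wy":0,"wz":0,"hand":-1},
    {"x":0.0275,"y":0,"z":0.056,"wx":0,"wy":0,"wz":0,"hand":-1},
    {"x":0.0235,"y":0,"z":0.0575,"wx":0,"wy":0,"wz":0,"hand":-1},
    {"x":0,"y":0,"z":0,"wx":0,"wy":0,"wz":0,"hand":-1},
    {"x":0,"y":0,"z":0,"wx":0,"wy":0,"wz":0,"hand":-1},
    {"x":0,"y":0,"z":0,"wx":0,"wy":0,"wz":0,"hand":-1}
  ]
}}

```text
time: 5.98
tool_pos: [0.5367, 0.2439, 0.0988]
tool_rot: [-0.001, 0.764, 0.645, -0.002]
contact_force: [-9.1, -1.6, 8.3]
gripper_width: 0.193
grasp_force: 58.3
```

```bash
cat >> h.py <<'E'
def clamp():
    report(); s,p,R=st(); d=(p-O)@U-.102; h=p[2]+.0187-.072; print("r,clamp",np.hypot(d,h),1.55-np.arctan2(h,d))
E
python3 -c "
from h import *
clamp()"
```

```text
t 5.9833 press xyz 0.2255558131860576 0.0017385232348026483 0.09881632016614011 F [-9.0568 -1.5989  8.3432] w 0.1931962247453907 gf 58.292434215545654
turn left/45deg [-0.0051  0.0027  0.0005] j [ 0.3005  0.0896  1.8043 -0.0001  1.2523  0.4689]
r,clamp 0.13167298270159503 1.197039846180624
```

{"fn": "send_rows", "kwargs": {
  "rows": [
    {"x":0.0105,"y":0,"z":0.0295,"wx":0,"wy":0,"wz":0,"hand":-1},
    {"x":0.0095,"y":0,"z":0.03,"wx":0,"wy":0,"wz":0,"hand":-1},
    {"x":0.008,"y":0,"z":0.03,"wx":0,"wy":0,"wz":0,"hand":-1},
    {"x":0.007,"y":0,"z":0.03,"wx":0,"wy":0,"wz":0,"hand":-1},
    {"x":0.006,"y":0,"z":0.0305,"wx":0,"wy":0,"wz":0,"hand":-1},
    {"x":0.005,"y":0,"z":0.0305,"wx":0,"wy":0,"wz":0,"hand":-1},
    {"x":0.002,"y":0,"z":0.012,"wx":0,"wy":0,"wz":0,"hand":-1},
    {"x":0,"y":0,"z":0,"wx":0,"wy":0,"wz":0,"hand":-1},
    {"x":0,"y":0,"z":0,"wx":0,"wy":0,"wz":0,"hand":-1},
    {"x":0,"y":0,"z":0,"wx":0,"wy":0,"wz":0,"hand":-1}
  ]
}}

```text
time: 6.82
tool_pos: [0.5379, 0.2518, 0.0688]
tool_rot: [-0.001, 0.764, 0.645, -0.001]
contact_force: [-5.1, 2.6, 2.8]
gripper_width: 0.191
grasp_force: 58.3
```

```bash
python3 -c "
from h import *
clamp()"
```

```text
t 6.8167 press xyz 0.23351549303727676 0.0018836159230238986 0.0688195346417169 F [-5.0536  2.6399  2.8027] w 0.19050890738484488 gf 58.276158571243286
turn left/45deg [-0.0048 -0.0001 -0.0007] j [0.3117 0.1353 1.8101 0.002  1.1996 0.4804]
r,clamp 0.13242802144687296 1.4325378488974412
```

{"fn": "send_rows", "kwargs": {
  "rows": [
    {"x":0,"y":0,"z":0.01,"wx":0,"wy":0,"wz":0,"hand":-1},
    {"x":0,"y":0,"z":0.01,"wx":0,"wy":0,"wz":0,"hand":-1},
    {"x":0,"y":0,"z":0,"wx":0,"wy":0,"wz":0,"hand":-1},
    {"x":0,"y":0,"z":0,"wx":0,"wy":0,"wz":0,"hand":-1},
    {"x":0,"y":0,"z":0,"wx":0,"wy":0,"wz":0,"hand":-1},
    {"x":0,"y":0,"z":0,"wx":0,"wy":0,"wz":0,"hand":-1},
    {"x":0,"y":0,"z":0,"wx":0,"wy":0,"wz":0,"hand":-1},
    {"x":0,"y":0,"z":0,"wx":0,"wy":0,"wz":0,"hand":-1},
    {"x":0,"y":0,"z":0,"wx":0,"wy":0,"wz":0,"hand":-1},
    {"x":0,"y":0,"z":0,"wx":0,"wy":0,"wz":0,"hand":-1}
  ]
}}

```text
time: 7.65
tool_pos: [0.5379, 0.2518, 0.0653]
tool_rot: [-0.002, 0.764, 0.645, -0.001]
contact_force: [-3.5, 4.1, -0.2]
gripper_width: 0.192
grasp_force: 58.3
```

```bash
python3 - <<'E'
from h import *
clamp()
cv2.imwrite("pics/s2.png",grab_frame("side")[120:330,180:400].repeat(2,0).repeat(2,1))
E
```

```text
t 7.65 press xyz 0.23354243043027018 0.0019034544460388644 0.06531404194870138 F [-3.5211  4.1213 -0.2303] w 0.1917405250033138 gf 58.3381050825119
turn left/45deg [-0.0047 -0.0005 -0.001 ] j [0.3117 0.1396 1.8118 0.0022 1.1932 0.4805]
r,clamp 0.13208992470074177 1.4589206206583532
```

View pics/s2.png

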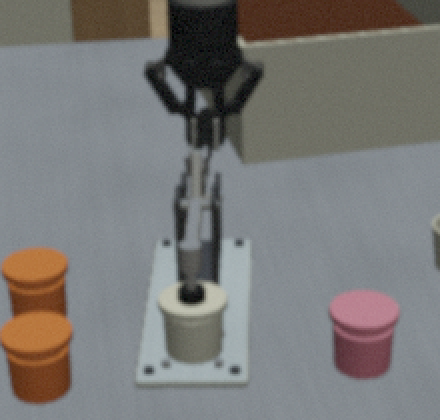

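{"fn": "send_rows", "kwargs": {
  "rows": [
    {"x":0,"y":0,"z":0.01,"wx":0,"wy":0,"wz":0,"hand":-1},
    {"x":0,"y":0,"z":0.01,"wx":0,"wy":0,"wz":0,"hand":-1},
    {"x":0,"y":0,"z":0.01,"wx":0,"wy":0,"wz":0,"hand":-1},
    {"x":0,"y":0,"z":0,"wx":0,"wy":0,"wz":0,"hand":-1},
    {"x":0,"y":0,"z":0,"wx":0,"wy":0,"wz":0,"hand":-1},
    {"x":0,"y":0,"z":0,"wx":0,"wy":0,"wz":0,"hand":-1},
    {"x":0,"y":0,"z":0,"wx":0,"wy":0,"wz":0,"hand":-1},
    {"x":0,"y":0,"z":0,"wx":0,"wy":0,"wz":0,"hand":-1},
    {"x":0,"y":0,"z":0,"wx":0,"wy":0,"wz":0,"hand":-1},
    {"x":0,"y":0,"z":0,"wx":0,"wy":0,"wz":0,"hand":-1}
  ]
}}

```text
time: 8.53
tool_pos: [0.5379, 0.2518, 0.061]
tool_rot: [-0.001, 0.764, 0.645, -0.001]
contact_force: [-6.3, 2.6, 1.1]
gripper_width: 0.194
grasp_force: 58.8
```

```bash
python3 - <<'E'
from h import *
clamp()
cv2.imwrite("pics/t2.png",cv2.resize(grab_frame("top")[200:310,100:340],None,fx=3,fy=3,interpolation=cv2.INTER_CUBIC))
E
```

```text
t 8.5333 press xyz 0.23345586537679586 0.0018770018766484098 0.06102184134792909 F [-6.3454  2.5791  1.1012] w 0.1941216463581983 gf 58.792882561683655
turn left/45deg [-0.0048 -0.0002 -0.0012] j [0.3116 0.1453 1.8136 0.002  1.1859 0.4806]
r,clamp 0.13168246419233226 1.4913264804293753
```

View pics/t2.png

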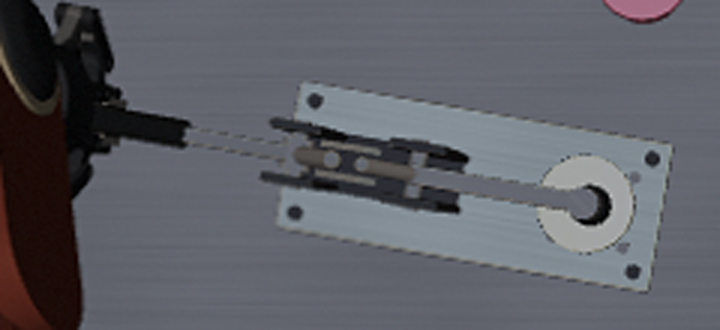

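{"fn": "send_rows", "kwargs": {
  "rows": [
    {"x":0,"y":0,"z":0,"wx":0,"wy":0,"wz":0,"hand":0.2},
    {"x":0,"y":0,"z":0,"wx":0,"wy":0,"wz":0,"hand":0.2},
    {"x":0,"y":0,"z":0,"wx":0,"wy":0,"wz":0,"hand":0.2},
    {"x":0,"y":0,"z":0,"wx":0,"wy":0,"wz":0,"hand":0.2},
    {"x":0,"y":0,"z":0,"wx":0,"wy":0,"wz":0,"hand":0.2},
    {"x":0,"y":0,"z":0,"wx":0,"wy":0,"wz":0,"hand":0.2},
    {"x":0,"y":0,"z":0,"wx":0,"wy":0,"wz":0,"hand":0.2},
    {"x":0,"y":0,"z":0,"wx":0,"wy":0,"wz":0,"hand":0.2},
    {"x":0,"y":0,"z":0,"wx":0,"wy":0,"wz":0,"hand":0.2},
    {"x":0,"y":0,"z":0,"wx":0,"wy":0,"wz":0,"hand":0.2}
  ]
}}

```text
time: 9.42
tool_pos: [0.5393, 0.2511, 0.0613]
tool_rot: [-0.0, 0.764, 0.645, -0.0]
contact_force: [-0.5, -0.2, -0.1]
gripper_width: 0.599
grasp_force: 0.0
```

```bash
python3 - <<'E'
from h import *
clamp()
def proj(n,X):
    c=calibration(n); q=c["R"]@X+c["t"]; u=q[:2]/q[2]; return c["camera_matrix"][:2,:2]@(u*(1+c["k1"]*(u@u)))+c["camera_matrix"][:2,2]
for a in(1.25,1.33,1.41):
    e=1.55-a
    for r in(.07,.155): print(a,r,[proj(n,P(.102+r*np.cos(e),0,.072+r*np.sin(e))) for n in("side","top")])
cv2.imwrite("pics/s3.png",cv2.resize(grab_frame("side")[130:250,220:340],None,fx=5,fy=5,interpolation=cv2.INTER_CUBIC))
E
```

```text
t 9.4167 press xyz 0.23307443397923655 0.00033229858644241717 0.061332648277215206 F [-0.4605 -0.2486 -0.1176] w 0.5990615243692838 gf 0.0
turn left/45deg [-0.      0.     -0.0007] j [0.3107 0.1454 1.8129 0.     1.1833 0.48  ]
r,clamp 0.13132033613010094 1.488793441426375
1.25 0.07 [array([281.2807, 193.8647]), array([162.0874, 244.258 ])]
1.25 0.155 [array([282.5713, 167.9076]), array([116.7817, 235.9167])]
1.33 0.07 [array([281.3771, 195.906 ]), array([162.2049, 244.3061])]
1.33 0.155 [array([282.7674, 172.384 ]), array([117.558, 236.12 ])]
1.41 0.07 [array([281.4652, 198.0651]), array([162.555 , 244.3961])]
1.41 0.155 [array([282.9456, 177.0667]), array([118.8315, 236.4137])]
```

View pics/s3.png

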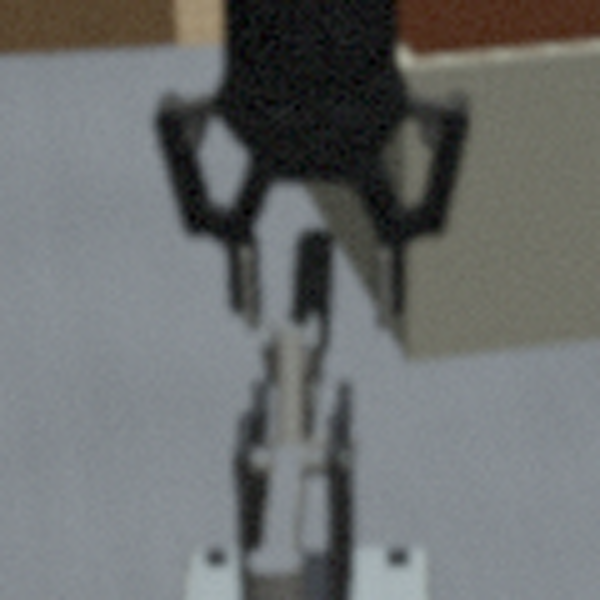

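{"fn": "send_rows", "kwargs": {
  "rows": [
    {"x":0,"y":0,"z":-0.035,"wx":0,"wy":0,"wz":0,"hand":0.2},
    {"x":0,"y":0,"z":-0.035,"wx":0,"wy":0,"wz":0,"hand":0.2},
    {"x":0,"y":0,"z":0,"wx":0,"wy":0,"wz":0,"hand":-1},
    {"x":0,"y":0,"z":0,"wx":0,"wy":0,"wz":0,"hand":-1},
    {"x":0,"y":0,"z":0,"wx":0,"wy":0,"wz":0,"hand":-1},
    {"x":0,"y":0,"z":0,"wx":0,"wy":0,"wz":0,"hand":-1},
    {"x":0,"y":0,"z":0,"wx":0,"wy":0,"wz":0,"hand":-1},
    {"x":0,"y":0,"z":0,"wx":0,"wy":0,"wz":0,"hand":-1},
    {"x":0,"y":0,"z":0,"wx":0,"wy":0,"wz":0,"hand":-1},
    {"x":0,"y":0,"z":0,"wx":0,"wy":0,"wz":0,"hand":-1}
  ]
}}

```text
time: 10.3
tool_pos: [0.5379, 0.2516, 0.0726]
tool_rot: [-0.001, 0.764, 0.645, -0.001]
contact_force: [-6.9, -0.3, 8.1]
gripper_width: 0.188
grasp_force: 58.4
```

{"fn": "send_rows", "kwargs": {
  "rows": [
    {"x":-0.005,"y":0,"z":-0.0305,"wx":0,"wy":0,"wz":0,"hand":-1},
    {"x":-0.006,"y":0,"z":-0.0305,"wx":0,"wy":0,"wz":0,"hand":-1},
    {"x":-0.007,"y":0,"z":-0.03,"wx":0,"wy":0,"wz":0,"hand":-1},
    {"x":-0.008,"y":0,"z":-0.03,"wx":0,"wy":0,"wz":0,"hand":-1},
    {"x":-0.019,"y":0,"z":-0.059,"wx":0,"wy":0,"wz":0,"hand":-1},
    {"x":-0.0235,"y":0,"z":-0.0575,"wx":0,"wy":0,"wz":0,"hand":-1},
    {"x":-0.0275,"y":0,"z":-0.0555,"wx":0,"wy":0,"wz":0,"hand":-1},
    {"x":-0.031,"y":0,"z":-0.0535,"wx":0,"wy":0,"wz":0,"hand":-1},
    {"x":-0.035,"y":0,"z":-0.051,"wx":0,"wy":0,"wz":0,"hand":-1},
    {"x":-0.0385,"y":0,"z":-0.0485,"wx":0,"wy":0,"wz":0,"hand":-1}
  ]
}}

```text
time: 11.13
tool_pos: [0.5324, 0.2193, 0.1367]
tool_rot: [-0.0, 0.764, 0.645, -0.003]
contact_force: [-2.7, -7.5, -15.4]
gripper_width: 0.186
grasp_force: 58.9
```

```bash
python3 -c "
from h import *
clamp()"
```

```text
t 11.1333 press xyz 0.20051715459083191 0.0018436291863459797 0.13670454181239006 F [ -2.7205  -7.4828 -15.3675] w 0.1856846479150612 gf 58.86845290660858
turn left/45deg [-0.0052  0.0059 -0.0007] j [ 0.2627  0.0172  1.8116 -0.0026  1.3185  0.4327]
r,clamp 0.1290811657199012 0.8474836061752407
```

{"fn": "send_rows", "kwargs": {
  "rows": [
    {"x":-0.0415,"y":0,"z":-0.0455,"wx":0,"wy":0,"wz":0,"hand":-1},
    {"x":-0.0445,"y":0,"z":-0.0425,"wx":0,"wy":0,"wz":0,"hand":-1},
    {"x":-0.0475,"y":0,"z":-0.0395,"wx":0,"wy":0,"wz":0,"hand":-1},
    {"x":-0.05,"y":0,"z":-0.036,"wx":0,"wy":0,"wz":0,"hand":-1},
    {"x":-0.0525,"y":0,"z":-0.032,"wx":0,"wy":0,"wz":0,"hand":-1},
    {"x":-0.0545,"y":0,"z":-0.0285,"wx":0,"wy":0,"wz":0,"hand":-1},
    {"x":0,"y":0,"z":0,"wx":0,"wy":0,"wz":0,"hand":-1},
    {"x":0,"y":0,"z":0,"wx":0,"wy":0,"wz":0,"hand":-1},
    {"x":0,"y":0,"z":0,"wx":0,"wy":0,"wz":0,"hand":-1},
    {"x":0,"y":0,"z":0,"wx":0,"wy":0,"wz":0,"hand":-1}
  ]
}}

```text
time: 11.97
tool_pos: [0.5251, 0.1759, 0.1709]
tool_rot: [0.0, 0.765, 0.644, -0.004]
contact_force: [-6.1, -8.6, -15.9]
gripper_width: 0.179
grasp_force: 59.3
```

```bash
python3 -c "
from h import *
clamp()"
```

```text
t 11.9667 press xyz 0.15648577310149503 0.0017482575880333855 0.17092767809684187 F [ -6.1401  -8.5769 -15.9165] w 0.1791793846946467 gf 59.27569270133972
turn left/45deg [-0.0056  0.0077 -0.0035] j [ 0.1909 -0.0677  1.8351 -0.0042  1.3804  0.3632]
r,clamp 0.12963398522348163 0.41298476660274175
```

{"fn": "send_rows", "kwargs": {
  "rows": [
    {"x":-0.056,"y":0,"z":-0.02,"wx":0,"wy":0,"wz":0,"hand":-1},
    {"x":-0.058,"y":0,"z":-0.017,"wx":0,"wy":0,"wz":0,"hand":-1},
    {"x":-0.06,"y":0,"z":-0.013,"wx":0,"wy":0,"wz":0,"hand":-1},
    {"x":-0.06,"y":0,"z":-0.009,"wx":0,"wy":0,"wz":0,"hand":-1},
    {"x":-0.062,"y":0,"z":-0.005,"wx":0,"wy":0,"wz":0,"hand":-1},
    {"x":-0.062,"y":0,"z":0,"wx":0,"wy":0,"wz":0,"hand":-1},
    {"x":0,"y":0,"z":0,"wx":0,"wy":0,"wz":0,"hand":-1},
    {"x":0,"y":0,"z":0,"wx":0,"wy":0,"wz":0,"hand":-1},
    {"x":0,"y":0,"z":0,"wx":0,"wy":0,"wz":0,"hand":-1},
    {"x":0,"y":0,"z":0,"wx":0,"wy":0,"wz":0,"hand":-1}
  ]
}}

```text
time: 12.8
tool_pos: [0.5179, 0.1259, 0.1818]
tool_rot: [-0.0, 0.764, 0.645, 0.0]
contact_force: [0.5, -0.5, 0.7]
gripper_width: -0.004
grasp_force: 0.0
```

```bash
python3 -c "
from h import *
clamp()"
```

```text
t 12.8 press xyz 0.10602565768695707 0.00045164240511601575 0.18183547129115551 F [ 0.4861 -0.4927  0.6608] w -0.0039280286631824075 gf 0.0
turn left/45deg [-0.0002 -0.0003 -0.0003] j [ 0.0987 -0.133   1.8768  0.0003  1.3978  0.2676]
r,clamp 0.12859849649141322 0.010512868680993881
```

```bash
python3 - <<'E'
from h import *
a=cv2.resize(grab_frame("side")[110:310,220:340],None,fx=3,fy=3); b=cv2.resize(grab_frame("top")[200:310,100:340],None,fx=1.7,fy=1.7)
c=np.zeros((600,780,3),np.uint8); c[:,:360]=a; c[:b.shape[0],365:365+b.shape[1]]=b; cv2.imwrite("pics/m4.png",c)
E
```

```text
(no output)
```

View pics/m4.png

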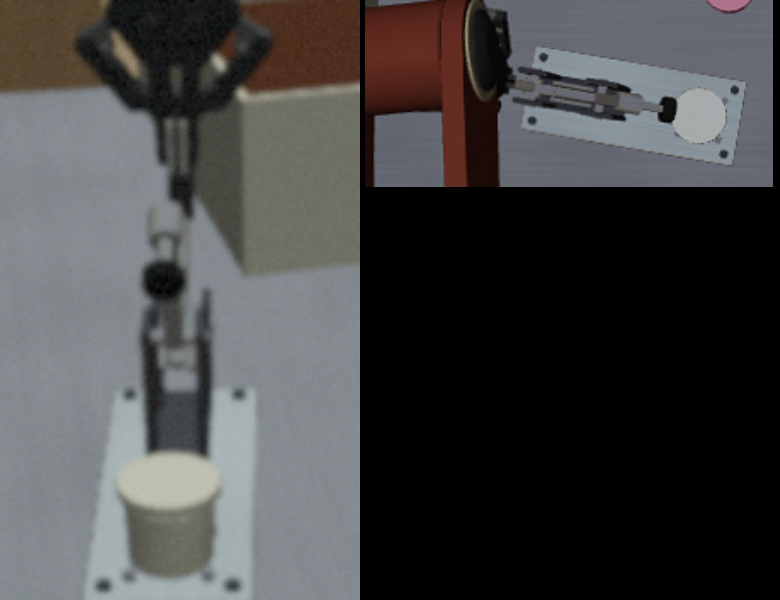

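```bash
python3 - <<'E'
from h import *
def proj(n,X):
    c=calibration(n); q=c["R"]@X+c["t"]; u=q[:2]/q[2]; return c["camera_matrix"][:2,:2]@(u*(1+c["k1"]*(u@u)))+c["camera_matrix"][:2,2]
print("tcp",(proj("side",st()[1])-[220,110])*3)
for a in np.arange(0,1.5,.1):
    e=1.55-a
    print(round(a,2),*[(proj("side",P(.102+r*np.cos(e),0,.072+r*np.sin(e)))-[220,110])*3 for r in(.07,.155)],P(.102+.155*np.cos(e),0,.072+.155*np.sin(e))[1:])
E
```

```text
tcp [175.2588 167.7451]
0.0 [177.5982 225.444 ] [173.9927 102.0009] [0.125 0.227]
0.1 [178.1044 221.8072] [175.1843  95.1675] [0.1403 0.2259]
0.2 [178.6285 219.2172] [176.4021  90.8374] [0.1553 0.2232]
0.3 [179.1646 217.6845] [177.6317  88.9699] [0.17   0.2191]
0.4 [179.7071 217.2079] [178.8594  89.496 ] [0.1843 0.2135]
0.5 [180.2503 217.7746] [180.0728  92.3229] [0.1979 0.2065]
0.6 [180.7889 219.362 ] [181.2601  97.3387] [0.2107 0.1981]
0.7 [181.3175 221.9375] [182.4108 104.4165] [0.2227 0.1884]
0.8 [181.8313 225.4603] [183.5154 113.418 ] [0.2337 0.1777]
0.9 [182.3256 229.8821] [184.5655 124.1972] [0.2435 0.1658]
1.0 [182.796  235.1478] [185.5538 136.603 ] [0.2521 0.153 ]
1.1 [183.2385 241.1968] [186.4739 150.4815] [0.2594 0.1394]
1.2 [183.6495 247.9634] [187.3201 165.6783] [0.2654 0.1251]
1.3 [184.0256 255.378 ] [188.0878 182.0395] [0.2699 0.1103]
1.4 [184.364  263.3675] [188.773  199.4128] [0.2729 0.0952]
```

{"fn": "send_rows", "kwargs": {
  "rows": [
    {"x":0,"y":0,"z":-0.205,"wx":0,"wy":0,"wz":0,"hand":-1},
    {"x":0,"y":0,"z":-0.205,"wx":0,"wy":0,"wz":0,"hand":-1},
    {"x":0,"y":0,"z":-0.205,"wx":0,"wy":0,"wz":0,"hand":-1},
    {"x":0.26,"y":0,"z":0,"wx":0,"wy":0,"wz":0,"hand":-1},
    {"x":0.26,"y":0,"z":0,"wx":0,"wy":0,"wz":0,"hand":-1},
    {"x":0.26,"y":0,"z":0,"wx":0,"wy":0,"wz":0,"hand":-1},
    {"x":0,"y":0,"z":0.2,"wx":0,"wy":0,"wz":0,"hand":-1},
    {"x":0,"y":0,"z":0.2,"wx":0,"wy":0,"wz":0,"hand":-1},
    {"x":0,"y":0,"z":0.2,"wx":0,"wy":0,"wz":0,"hand":-1},
    {"x":0,"y":0,"z":0,"wx":0,"wy":0,"wz":0,"hand":-1}
  ]
}}

```text
time: 13.73
tool_pos: [0.5333, 0.2404, 0.1762]
tool_rot: [-0.003, 0.764, 0.645, -0.006]
contact_force: [-1.8, 0.8, -1.2]
gripper_width: -0.003
grasp_force: 0.0
```

```bash
python3 - <<'E'
from h import *
report()
a=cv2.resize(grab_frame("side")[110:310,220:340],None,fx=3,fy=3); cv2.imwrite("pics/m5.png",a)
E
```

```text
t 13.7333 press xyz 0.2214494258678132 0.0044939047827924836 0.17615680905945036 F [-1.8193  0.7827 -1.2383] w -0.0028186475649067694 gf 0.0
turn left/45deg [-0.0151  0.0075  0.0008] j [0.2962 0.0068 1.7533 0.     1.3948 0.4644]
```

View pics/m5.png

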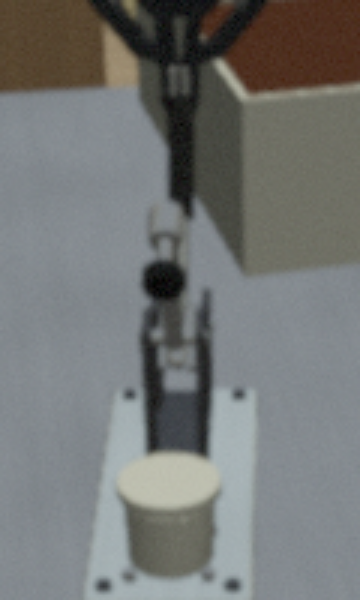

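{"fn": "send_rows", "kwargs": {
  "rows": [
    {"x":-0.07,"y":0,"z":0,"wx":0,"wy":0,"wz":0,"hand":-1},
    {"x":-0.07,"y":0,"z":0,"wx":0,"wy":0,"wz":0,"hand":-1},
    {"x":-0.07,"y":0,"z":0,"wx":0,"wy":0,"wz":0,"hand":-1},
    {"x":-0.07,"y":0,"z":0,"wx":0,"wy":0,"wz":0,"hand":-1},
    {"x":-0.07,"y":0,"z":0,"wx":0,"wy":0,"wz":0,"hand":-1},
    {"x":-0.07,"y":0,"z":0,"wx":0,"wy":0,"wz":0,"hand":-1},
    {"x":-0.07,"y":0,"z":0,"wx":0,"wy":0,"wz":0,"hand":-1},
    {"x":-0.06,"y":0,"z":0,"wx":0,"wy":0,"wz":0,"hand":-1},
    {"x":-0.06,"y":0,"z":0,"wx":0,"wy":0,"wz":0,"hand":-1},
    {"x":0,"y":0,"z":0,"wx":0,"wy":0,"wz":0,"hand":-1}
  ]
}}

```text
time: 14.62
tool_pos: [0.5224, 0.1488, 0.1854]
tool_rot: [0.001, 0.765, 0.644, 0.0]
contact_force: [0.3, 0.8, -0.4]
gripper_width: -0.0
grasp_force: 0.0
```

```bash
python3 - <<'E'
from h import *
report()
E
```

```text
t 14.6167 press xyz 0.12935287367725143 -0.0001982323649575915 0.18539337705114892 F [ 0.2512  0.7663 -0.444 ] w -0.0001433616851349289 gf 0.0
turn left/45deg [ 0.0021  0.0009 -0.0027] j [ 0.141  -0.1113  1.851  -0.0012  1.4006  0.3121]
```

{"fn": "send_rows", "kwargs": {
  "rows": [
    {"x":-0.01,"y":0,"z":0,"wx":0,"wy":0,"wz":0,"hand":-1},
    {"x":-0.01,"y":0,"z":0,"wx":0,"wy":0,"wz":0,"hand":-1},
    {"x":-0.01,"y":0,"z":0,"wx":0,"wy":0,"wz":0,"hand":-1},
    {"x":-0.01,"y":0,"z":0,"wx":0,"wy":0,"wz":0,"hand":-1},
    {"x":0,"y":0,"z":0,"wx":0,"wy":0,"wz":0,"hand":-1},
    {"x":0,"y":0,"z":0,"wx":0,"wy":0,"wz":0,"hand":-1},
    {"x":0,"y":0,"z":0,"wx":0,"wy":0,"wz":0,"hand":-1},
    {"x":0,"y":0,"z":0,"wx":0,"wy":0,"wz":0,"hand":-1},
    {"x":0,"y":0,"z":0,"wx":0,"wy":0,"wz":0,"hand":-1},
    {"x":0,"y":0,"z":0,"wx":0,"wy":0,"wz":0,"hand":-1}
  ]
}}

```text
time: 15.45
tool_pos: [0.5205, 0.1462, 0.1832]
tool_rot: [-0.002, 0.764, 0.645, 0.0]
contact_force: [-0.9, 7.2, -0.9]
gripper_width: -0.0
grasp_force: 0.0
```

```bash
python3 - <<'E'
from h import *
report()
a=cv2.resize(grab_frame("side")[110:310,220:340],None,fx=3,fy=3); cv2.imwrite("pics/m6.png",a)
E
```

```text
t 15.45 press xyz 0.12651143502774342 0.0012588864824744882 0.1831889423920471 F [-0.8733  7.2156 -0.9085] w -0.00043119066728592755 gf 0.0
turn left/45deg [-0.0027 -0.0029  0.0006] j [ 0.1347 -0.1143  1.8575  0.0028  1.3997  0.3026]
```

View pics/m6.png

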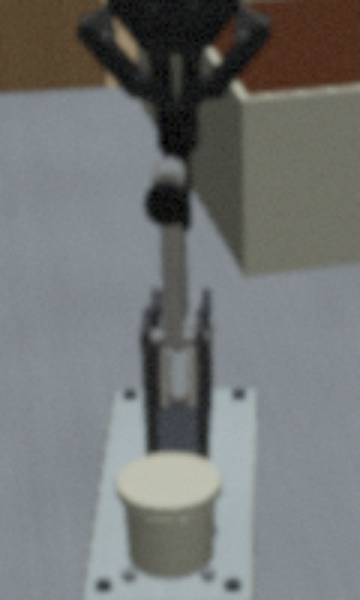

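{"fn": "send_rows", "kwargs": {
  "rows": [
    {"x":0.13,"y":0,"z":0,"wx":0,"wy":0,"wz":0,"hand":-1},
    {"x":0,"y":0,"z":-0.26,"wx":0,"wy":0,"wz":0,"hand":-1},
    {"x":0,"y":0,"z":-0.26,"wx":0,"wy":0,"wz":0,"hand":-1},
    {"x":0,"y":0,"z":-0.26,"wx":0,"wy":0,"wz":0,"hand":-1},
    {"x":-0.25,"y":0,"z":0,"wx":0,"wy":0,"wz":0,"hand":-1},
    {"x":-0.25,"y":0,"z":0,"wx":0,"wy":0,"wz":0,"hand":1},
    {"x":-0.25,"y":0,"z":0,"wx":0,"wy":0,"wz":0,"hand":1},
    {"x":-0.25,"y":0,"z":0,"wx":0,"wy":0,"wz":0,"hand":1},
    {"x":-0.25,"y":0,"z":0,"wx":0,"wy":0,"wz":0,"hand":1},
    {"x":-0.25,"y":0,"z":0,"wx":0,"wy":0,"wz":0,"hand":1}
  ]
}}

```text
time: 16.33
tool_pos: [0.4855, -0.0596, 0.3005]
tool_rot: [-0.0, 0.764, 0.645, -0.001]
contact_force: [1.6, -0.3, 0.4]
gripper_width: 0.706
grasp_force: 0.0
```

```bash
python3 - <<'E'
from h import *
report(); togo(P(-.085,-.001,.11)); togo(P(-.085,-.001,.036))
E
```

```text
t 16.3333 press xyz -0.08226851516036972 0.0011611111278244449 0.3004925913266444 F [ 1.6142 -0.3185  0.4107] w 0.7057761813903235 gf 0.0
turn left/45deg [-0.0014  0.0017 -0.    ] j [-0.2736 -0.3102  1.8293 -0.0014  1.6235 -0.1049]
units tool-now [-0.0165  0.0158  1.27  ] press-aligned [-0.0182  0.0144  1.27  ]
units tool-now [-0.0159  0.0164  1.7633] press-aligned [-0.0182  0.0144  1.7633]
```

{"fn": "send_rows", "kwargs": {
  "rows": [
    {"x":-0.01,"y":0.014,"z":0,"wx":0,"wy":0,"wz":0,"hand":1},
    {"x":0,"y":0,"z":0.14,"wx":0,"wy":0,"wz":0,"hand":1},
    {"x":0,"y":0,"z":0.14,"wx":0,"wy":0,"wz":0,"hand":1},
    {"x":0,"y":0,"z":0.14,"wx":0,"wy":0,"wz":0,"hand":1},
    {"x":0,"y":0,"z":0.14,"wx":0,"wy":0,"wz":0,"hand":1},
    {"x":0,"y":0,"z":0.14,"wx":0,"wy":0,"wz":0,"hand":1},
    {"x":0,"y":0,"z":0.14,"wx":0,"wy":0,"wz":0,"hand":1},
    {"x":0,"y":0,"z":0.14,"wx":0,"wy":0,"wz":0,"hand":1},
    {"x":0,"y":0,"z":0.14,"wx":0,"wy":0,"wz":0,"hand":1},
    {"x":0,"y":0,"z":0.14,"wx":0,"wy":0,"wz":0,"hand":1}
  ]
}}

```text
time: 17.17
tool_pos: [0.4879, -0.0592, 0.1105]
tool_rot: [-0.0, 0.764, 0.645, -0.001]
contact_force: [0.2, 0.7, -0.3]
gripper_width: 1.002
grasp_force: 0.0
```

```bash
python3 - <<'E'
from h import *
togo(P(-.085,-.001,.036)); report()
a=cv2.resize(grab_frame("side")[130:330,200:340],None,fx=3,fy=3); cv2.imwrite("pics/m7.png",a)
E
```

```text
units tool-now [-0.0229 -0.      0.497 ] press-aligned [-0.0233 -0.0007  0.497 ]
t 17.1667 press xyz -0.08150853693715124 -0.0010983416485097278 0.11054958625443265 F [ 0.2107  0.6605 -0.2944] w 1.0023933486427956 gf 0.0
turn left/45deg [-0.0016  0.001   0.0004] j [-0.2719 -0.1641  2.0294 -0.0009  1.2774 -0.1031]
```

View pics/m7.png

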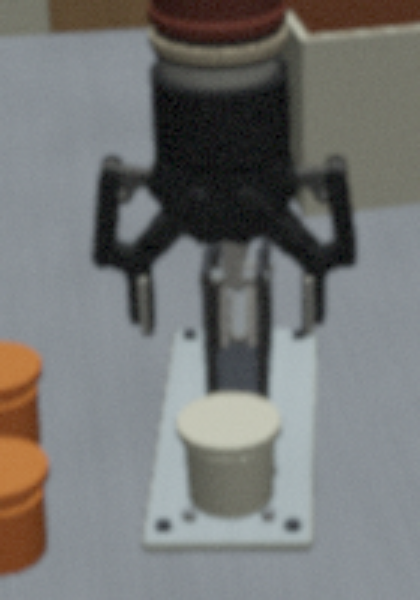

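{"fn": "send_rows", "kwargs": {
  "rows": [
    {"x":-0.02,"y":0,"z":0.1,"wx":0,"wy":0,"wz":0,"hand":1},
    {"x":0,"y":0,"z":0.1,"wx":0,"wy":0,"wz":0,"hand":1},
    {"x":0,"y":0,"z":0.1,"wx":0,"wy":0,"wz":0,"hand":1},
    {"x":0,"y":0,"z":0.1,"wx":0,"wy":0,"wz":0,"hand":1},
    {"x":0,"y":0,"z":0.09,"wx":0,"wy":0,"wz":0,"hand":1},
    {"x":0,"y":0,"z":0,"wx":0,"wy":0,"wz":0,"hand":1},
    {"x":0,"y":0,"z":0,"wx":0,"wy":0,"wz":0,"hand":0.6},
    {"x":0,"y":0,"z":0,"wx":0,"wy":0,"wz":0,"hand":0.5},
    {"x":0,"y":0,"z":0,"wx":0,"wy":0,"wz":0,"hand":0.4},
    {"x":0,"y":0,"z":0,"wx":0,"wy":0,"wz":0,"hand":0.3}
  ]
}}

```text
time: 18.05
tool_pos: [0.489, -0.0628, 0.0405]
tool_rot: [0.001, 0.764, 0.645, 0.001]
contact_force: [-0.8, 0.0, 4.6]
gripper_width: 0.703
grasp_force: 63.8
```

{"fn": "send_rows", "kwargs": {
  "rows": [
    {"x":0,"y":0,"z":0,"wx":0,"wy":0,"wz":0,"hand":0},
    {"x":0,"y":0,"z":0,"wx":0,"wy":0,"wz":0,"hand":0},
    {"x":0,"y":0,"z":0,"wx":0,"wy":0,"wz":0,"hand":0},
    {"x":0,"y":0,"z":0,"wx":0,"wy":0,"wz":0,"hand":0},
    {"x":0,"y":0,"z":0,"wx":0,"wy":0,"wz":0,"hand":0},
    {"x":0,"y":0,"z":-0.02,"wx":0,"wy":0,"wz":0,"hand":0},
    {"x":0,"y":0,"z":-0.03,"wx":0,"wy":0,"wz":0,"hand":0},
    {"x":0,"y":0,"z":-0.05,"wx":0,"wy":0,"wz":0,"hand":0},
    {"x":0,"y":0,"z":-0.05,"wx":0,"wy":0,"wz":0,"hand":0},
    {"x":0,"y":0,"z":0,"wx":0,"wy":0,"wz":0,"hand":0}
  ]
}}

```text
time: 18.88
tool_pos: [0.4891, -0.0629, 0.0633]
tool_rot: [0.001, 0.764, 0.645, 0.001]
contact_force: [-0.0, -0.8, -1.5]
gripper_width: 0.699
grasp_force: 64.9
```

```bash
python3 - <<'E'
from h import *
report()
a=cv2.resize(grab_frame("side")[130:330,200:340],None,fx=3,fy=3); cv2.imwrite("pics/m8.png",a)
T=cast("top",(419,235),.03)
print("scale c", T); S=np.array([.5538,-.3039,0]); togo(S+[0,0,.13])
E
```

```text
t 18.8833 press xyz -0.0848926567592793 -0.002949380027603256 0.06327712725465212 F [-0.0429 -0.7745 -1.494 ] w 0.6990896594176564 gf 64.87865209579468
turn left/45deg [ 0.0044  0.0005 -0.0006] j [-0.2789 -0.0978  2.0571 -0.      1.1788 -0.1096]
scale c [ 0.5516 -0.3028  0.03  ]
units tool-now [-1.5116  0.6991 -0.447 ] press-aligned [-1.5118  0.6971 -0.4493]
```

View pics/m8.png

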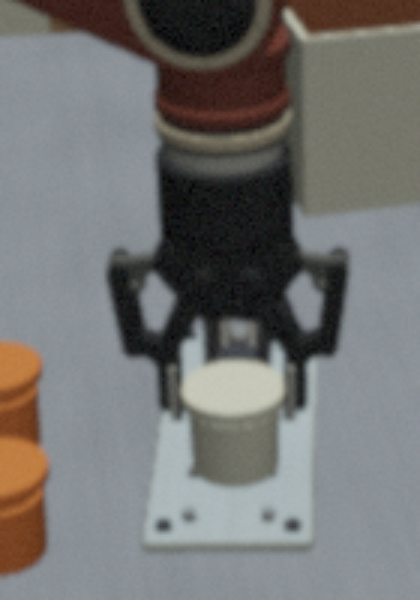

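```bash
python3 - <<'E'
from h import *
im=cv2.imread("pics/top0.png").astype(int); b,g,r=im[...,0],im[...,1],im[...,2]
m=((r>b+5)&(r>120)).astype(np.uint8); k=np.zeros_like(m); k[170:300,360:480]=m[170:300,360:480]
k=cv2.morphologyEx(k,cv2.MORPH_CLOSE,np.ones((3,3),np.uint8))
cs,h=cv2.findContours(k,cv2.RETR_CCOMP,cv2.CHAIN_APPROX_NONE)
for c,hh in zip(cs,h[0]):
    if cv2.contourArea(c)<200: continue
    q=cv2.boxPoints(cv2.minAreaRect(c)); w=np.array([cast("top",p,.034)for p in q])
    print("hole" if hh[3]>=0 else "outer",cv2.contourArea(c),"c",w.mean(0),"sides",np.linalg.norm(w-np.roll(w,-1,0),axis=1))
    for p in w: togo
    print(w[:,:2])
E
```

```text
outer 6057.5 c [ 0.5534 -0.3032  0.034 ] sides [0.1476 0.1679 0.1461 0.1662]
[[ 0.614  -0.2106]
 [ 0.6542 -0.3526]
 [ 0.4918 -0.3953]
 [ 0.4537 -0.2543]]
hole 5885.5 c [ 0.5532 -0.303   0.034 ] sides [0.1453 0.1657 0.1438 0.164 ]
[[ 0.6132 -0.2119]
 [ 0.6525 -0.3518]
 [ 0.4922 -0.3936]
 [ 0.4549 -0.2547]]
```

```bash
python3 - <<'E'
from h import *
im=cv2.imread("pics/top0.png").astype(int)
def proj(n,X):
    c=calibration(n); q=c["R"]@X+c["t"]; u=q[:2]/q[2]; return c["camera_matrix"][:2,:2]@(u*(1+c["k1"]*(u@u)))+c["camera_matrix"][:2,2]
C=np.array([.5534,-.3032,.034]); ex=np.array([.634-.4728,-.2816+.3248,0]); ex/=np.linalg.norm(ex); ey=np.array([-ex[1],ex[0],0])
for off in(-.045,.045):
  print("along x, y",off)
  for s in range(-92,93,4):
    x,y=np.round(proj("top",C+ex*s/1e3+ey*off)).astype(int); print(s,im[y,x].tolist(),end=" ")
  print()
print("along y")
for s in range(-84,85,4):
    x,y=np.round(proj("top",C+ey*s/1e3)).astype(int); print(s,im[y,x].tolist(),end=" ")
E
```

```text
along x, y -0.045
-92 [106, 97, 94] -88 [105, 96, 93] -84 [92, 102, 106] -80 [151, 155, 153] -76 [158, 159, 156] -72 [158, 159, 156] -68 [158, 160, 157] -64 [156, 158, 155] -60 [157, 158, 155] -56 [160, 161, 158] -52 [108, 100, 97] -48 [106, 96, 93] -44 [110, 101, 98] -40 [106, 98, 94] -36 [111, 102, 99] -32 [107, 98, 95] -28 [108, 100, 97] -24 [110, 101, 98] -20 [108, 99, 96] -16 [108, 99, 97] -12 [107, 98, 95] -8 [106, 98, 94] -4 [105, 96, 93] 0 [105, 97, 94] 4 [102, 94, 91] 8 [105, 97, 93] 12 [104, 95, 93] 16 [106, 98, 94] 20 [104, 95, 93] 24 [103, 95, 92] 28 [103, 94, 91] 32 [103, 94, 92] 36 [101, 93, 90] 40 [103, 94, 91] 44 [104, 96, 93] 48 [102, 93, 90] 52 [103, 94, 91] 56 [104, 95, 92] 60 [105, 96, 93] 64 [104, 95, 92] 68 [102, 94, 91] 72 [105, 96, 93] 76 [106, 102, 99] 80 [142, 151, 152] 84 [88, 83, 81] 88 [108, 99, 96] 92 [104, 96, 93] 
along x, y 0.045
-92 [109, 100, 96] -88 [108, 99, 95] -84 [102, 118, 122] -80 [158, 157, 155] -76 [159, 158, 156] -72 [159, 159, 157] -68 [159, 158, 156] -64 [159, 159, 156] -60 [160, 159, 156] -56 [164, 163, 160] -52 [106, 97, 95] -48 [105, 
[... 680 characters left out ...]
-72 [127, 141, 144] -68 [161, 162, 159] -64 [100, 91, 87] -60 [104, 96, 93] -56 [103, 95, 92] -52 [104, 96, 93] -48 [103, 95, 92] -44 [105, 97, 94] -40 [105, 95, 92] -36 [105, 97, 94] -32 [105, 97, 93] -28 [106, 97, 94] -24 [106, 96, 94] -20 [106, 97, 95] -16 [106, 97, 94] -12 [106, 97, 95] -8 [106, 97, 94] -4 [106, 98, 94] 0 [107, 98, 94] 4 [106, 97, 94] 8 [106, 98, 94] 12 [105, 97, 95] 16 [107, 98, 95] 20 [105, 96, 93] 24 [107, 97, 94] 28 [105, 96, 93] 32 [107, 97, 94] 36 [105, 96, 93] 40 [107, 99, 95] 44 [106, 97, 94] 48 [107, 97, 94] 52 [107, 98, 95] 56 [106, 97, 94] 60 [107, 98, 94] 64 [91, 91, 91] 68 [163, 161, 158] 72 [121, 133, 136] 76 [66, 65, 64] 80 [110, 101, 98] 84 [108, 100, 97]
```

{"fn": "send_rows", "kwargs": {
  "rows": [
    {"x":0,"y":0,"z":-0.1,"wx":0,"wy":0,"wz":0,"hand":0},
    {"x":0,"y":0,"z":-0.15,"wx":0,"wy":0,"wz":0,"hand":0},
    {"x":0,"y":0,"z":-0.15,"wx":0,"wy":0,"wz":0,"hand":0},
    {"x":-0.05,"y":0.026,"z":0,"wx":0,"wy":0,"wz":0,"hand":0},
    {"x":-0.1,"y":0.052,"z":0,"wx":0,"wy":0,"wz":0,"hand":0},
    {"x":-0.14,"y":0.073,"z":0,"wx":0,"wy":0,"wz":0,"hand":0},
    {"x":-0.14,"y":0.073,"z":0,"wx":0,"wy":0,"wz":0,"hand":0},
    {"x":-0.14,"y":0.073,"z":0,"wx":0,"wy":0,"wz":0,"hand":0},
    {"x":-0.14,"y":0.073,"z":0,"wx":0,"wy":0,"wz":0,"hand":0},
    {"x":-0.14,"y":0.073,"z":0,"wx":0,"wy":0,"wz":0,"hand":0}
  ]
}}

```text
time: 19.77
tool_pos: [0.5315, -0.2007, 0.1198]
tool_rot: [-0.001, 0.764, 0.645, -0.0]
contact_force: [0.2, -0.7, -1.9]
gripper_width: 0.702
grasp_force: 65.2
```

{"fn": "send_rows", "kwargs": {
  "rows": [
    {"x":-0.14,"y":0.073,"z":0,"wx":0,"wy":0,"wz":0,"hand":0},
    {"x":-0.14,"y":0.073,"z":0,"wx":0,"wy":0,"wz":0,"hand":0},
    {"x":-0.14,"y":0.073,"z":0,"wx":0,"wy":0,"wz":0,"hand":0},
    {"x":-0.12,"y":0.062,"z":0,"wx":0,"wy":0,"wz":0,"hand":0},
    {"x":-0.06,"y":0.03,"z":0,"wx":0,"wy":0,"wz":0,"hand":0},
    {"x":-0.02,"y":0.01,"z":0,"wx":0,"wy":0,"wz":0,"hand":0},
    {"x":0,"y":0,"z":0,"wx":0,"wy":0,"wz":0,"hand":0},
    {"x":0,"y":0,"z":0,"wx":0,"wy":0,"wz":0,"hand":0},
    {"x":0,"y":0,"z":0,"wx":0,"wy":0,"wz":0,"hand":0},
    {"x":0,"y":0,"z":0,"wx":0,"wy":0,"wz":0,"hand":0}
  ]
}}

```text
time: 20.6
tool_pos: [0.5635, -0.2981, 0.1211]
tool_rot: [-0.0, 0.764, 0.645, 0.0]
contact_force: [0.0, -0.8, -1.6]
gripper_width: 0.699
grasp_force: 65.3
```

```bash
python3 - <<'E'
from h import *
report(); togo(np.array([.565,-.300,.0645]))
E
```

```text
t 20.6 press xyz -0.30429955127274105 -0.11572437477554695 0.12109708152510645 F [ 0.005  -0.7983 -1.6437] w 0.698742799522011 gf 65.25372862815857
turn left/45deg [-0.0004 -0.0004  0.0006] j [-0.6034  0.1702  1.6755  0.0001  1.2964 -0.4351]
units tool-now [-0.0108  0.0123  0.3773] press-aligned [-0.0107  0.0122  0.3773]
```

Lower gently, stopping about 2 mm above and then feeling for contact.

{"fn": "send_rows", "kwargs": {
  "rows": [
    {"x":-0.01,"y":0.012,"z":0.06,"wx":0,"wy":0,"wz":0,"hand":0},
    {"x":0,"y":0,"z":0.07,"wx":0,"wy":0,"wz":0,"hand":0},
    {"x":0,"y":0,"z":0.07,"wx":0,"wy":0,"wz":0,"hand":0},
    {"x":0,"y":0,"z":0.07,"wx":0,"wy":0,"wz":0,"hand":0},
    {"x":0,"y":0,"z":0.05,"wx":0,"wy":0,"wz":0,"hand":0},
    {"x":0,"y":0,"z":0.03,"wx":0,"wy":0,"wz":0,"hand":0},
    {"x":0,"y":0,"z":0.01,"wx":0,"wy":0,"wz":0,"hand":0},
    {"x":0,"y":0,"z":0,"wx":0,"wy":0,"wz":0,"hand":0},
    {"x":0,"y":0,"z":0,"wx":0,"wy":0,"wz":0,"hand":0},
    {"x":0,"y":0,"z":0,"wx":0,"wy":0,"wz":0,"hand":0}
  ]
}}

```text
time: 21.43
tool_pos: [0.5657, -0.3014, 0.068]
tool_rot: [0.001, 0.764, 0.645, 0.0]
contact_force: [0.6, 0.3, -2.1]
gripper_width: 0.701
grasp_force: 65.3
```

{"fn": "send_rows", "kwargs": {
  "rows": [
    {"x":0,"y":0,"z":0.008,"wx":0,"wy":0,"wz":0,"hand":0},
    {"x":0,"y":0,"z":0.008,"wx":0,"wy":0,"wz":0,"hand":0},
    {"x":0,"y":0,"z":0,"wx":0,"wy":0,"wz":0,"hand":0},
    {"x":0,"y":0,"z":0,"wx":0,"wy":0,"wz":0,"hand":0},
    {"x":0,"y":0,"z":0,"wx":0,"wy":0,"wz":0,"hand":0},
    {"x":0,"y":0,"z":0,"wx":0,"wy":0,"wz":0,"hand":0},
    {"x":0,"y":0,"z":0,"wx":0,"wy":0,"wz":0,"hand":0},
    {"x":0,"y":0,"z":0,"wx":0,"wy":0,"wz":0,"hand":0},
    {"x":0,"y":0,"z":0,"wx":0,"wy":0,"wz":0,"hand":0},
    {"x":0,"y":0,"z":0,"wx":0,"wy":0,"wz":0,"hand":0}
  ]
}}

```text
time: 22.27
tool_pos: [0.5652, -0.3009, 0.0648]
tool_rot: [-0.0, 0.764, 0.645, -0.0]
contact_force: [-0.2, -0.3, -2.9]
gripper_width: 0.699
grasp_force: 65.3
```

{"fn": "send_rows", "kwargs": {
  "rows": [
    {"x":0,"y":0,"z":0.007,"wx":0,"wy":0,"wz":0,"hand":0},
    {"x":0,"y":0,"z":0,"wx":0,"wy":0,"wz":0,"hand":0},
    {"x":0,"y":0,"z":0,"wx":0,"wy":0,"wz":0,"hand":0},
    {"x":0,"y":0,"z":0,"wx":0,"wy":0,"wz":0,"hand":0},
    {"x":0,"y":0,"z":0,"wx":0,"wy":0,"wz":0,"hand":0},
    {"x":0,"y":0,"z":0,"wx":0,"wy":0,"wz":0,"hand":0},
    {"x":0,"y":0,"z":0,"wx":0,"wy":0,"wz":0,"hand":0},
    {"x":0,"y":0,"z":0,"wx":0,"wy":0,"wz":0,"hand":0},
    {"x":0,"y":0,"z":0,"wx":0,"wy":0,"wz":0,"hand":0},
    {"x":0,"y":0,"z":0,"wx":0,"wy":0,"wz":0,"hand":0}
  ]
}}

```text
time: 23.1
tool_pos: [0.5653, -0.3011, 0.0645]
tool_rot: [0.0, 0.764, 0.645, 0.0]
contact_force: [-3.1, 1.8, 6.7]
gripper_width: 0.703
grasp_force: 65.8
```

Contact felt at the expected height. Open, then back straight up.

{"fn": "send_rows", "kwargs": {
  "rows": [
    {"x":0,"y":0,"z":0,"wx":0,"wy":0,"wz":0,"hand":0.5},
    {"x":0,"y":0,"z":0,"wx":0,"wy":0,"wz":0,"hand":0.7},
    {"x":0,"y":0,"z":0,"wx":0,"wy":0,"wz":0,"hand":1},
    {"x":0,"y":0,"z":0,"wx":0,"wy":0,"wz":0,"hand":1},
    {"x":0,"y":0,"z":0,"wx":0,"wy":0,"wz":0,"hand":1},
    {"x":0,"y":0,"z":0,"wx":0,"wy":0,"wz":0,"hand":1},
    {"x":0,"y":0,"z":0,"wx":0,"wy":0,"wz":0,"hand":1},
    {"x":0,"y":0,"z":0,"wx":0,"wy":0,"wz":0,"hand":1},
    {"x":0,"y":0,"z":0,"wx":0,"wy":0,"wz":0,"hand":1},
    {"x":0,"y":0,"z":0,"wx":0,"wy":0,"wz":0,"hand":1}
  ]
}}

```text
time: 23.93
tool_pos: [0.5652, -0.301, 0.0638]
tool_rot: [0.0, 0.764, 0.645, -0.0]
contact_force: [-1.3, 0.0, -0.6]
gripper_width: 0.999
grasp_force: 0.0
```

{"fn": "send_rows", "kwargs": {
  "rows": [
    {"x":0,"y":0,"z":-0.06,"wx":0,"wy":0,"wz":0,"hand":1},
    {"x":0,"y":0,"z":-0.1,"wx":0,"wy":0,"wz":0,"hand":1},
    {"x":0,"y":0,"z":-0.15,"wx":0,"wy":0,"wz":0,"hand":1},
    {"x":0,"y":0,"z":-0.15,"wx":0,"wy":0,"wz":0,"hand":1},
    {"x":0,"y":0,"z":-0.2,"wx":0,"wy":0,"wz":0,"hand":1},
    {"x":0,"y":0,"z":-0.2,"wx":0,"wy":0,"wz":0,"hand":1},
    {"x":0,"y":0,"z":-0.2,"wx":0,"wy":0,"wz":0,"hand":1},
    {"x":0,"y":0,"z":-0.2,"wx":0,"wy":0,"wz":0,"hand":1},
    {"x":0,"y":0,"z":0,"wx":0,"wy":0,"wz":0,"hand":1},
    {"x":0,"y":0,"z":0,"wx":0,"wy":0,"wz":0,"hand":1}
  ]
}}

```text
time: 24.77
tool_pos: [0.5666, -0.3019, 0.2582]
tool_rot: [0.004, 0.764, 0.645, 0.001]
contact_force: [-0.0, -0.4, -0.3]
gripper_width: 0.997
grasp_force: 0.0
```

{"fn": "send_rows", "kwargs": {
  "rows": [
    {"x":-0.2,"y":-0.2,"z":0,"wx":0,"wy":0,"wz":0,"hand":1},
    {"x":-0.2,"y":-0.2,"z":0,"wx":0,"wy":0,"wz":0,"hand":1},
    {"x":-0.2,"y":-0.2,"z":0,"wx":0,"wy":0,"wz":0,"hand":1},
    {"x":-0.2,"y":-0.2,"z":0,"wx":0,"wy":0,"wz":0,"hand":1},
    {"x":-0.2,"y":-0.1,"z":0,"wx":0,"wy":0,"wz":0,"hand":1},
    {"x":0,"y":0,"z":0,"wx":0,"wy":0,"wz":0,"hand":1},
    {"x":0,"y":0,"z":0,"wx":0,"wy":0,"wz":0,"hand":1},
    {"x":0,"y":0,"z":0,"wx":0,"wy":0,"wz":0,"hand":1},
    {"x":0,"y":0,"z":0,"wx":0,"wy":0,"wz":0,"hand":1},
    {"x":0,"y":0,"z":0,"wx":0,"wy":0,"wz":0,"hand":1}
  ]
}}

```text
time: 25.6
tool_pos: [0.4102, -0.4232, 0.2525]
tool_rot: [-0.0, 0.764, 0.646, 0.0]
contact_force: [-0.3, 1.5, -0.3]
gripper_width: 1.002
grasp_force: 0.0
```

```bash
python3 - <<'E'
from h import *
report()
im=grab_frame("top"); sd=grab_frame("side"); cv2.imwrite("pics/tf.png",im); cv2.imwrite("pics/sf.png",sd)
m=(im.min(2)>140).astype(np.uint8); k=np.zeros_like(m); k[195:262,385:455]=m[195:262,385:455]
for c in cv2.findContours(k,cv2.RETR_EXTERNAL,cv2.CHAIN_APPROX_NONE)[0]:
    if cv2.contourArea(c)>150:
        (x,y),R=cv2.minEnclosingCircle(c); print("lid",x,y,R,cast("top",(x,y),.089),"diam",np.linalg.norm(cast("top",(x+R,y),.089)-cast("top",(x-R,y),.089)))
# clamp: dark pad centroid in side view, was at (275.5,176.5) when open at the start
s0=cv2.imread("pics/side0.png")
for n,a in(("start",s0),("now",sd)):
    d=(a[165:190,262:290].max(2)<50); ys,xs=np.nonzero(d); print(n,xs.mean()+262,ys.mean()+165,d.sum())
# bystanders, side view diff vs start
print("bystander diff",[np.abs(sd[y0:y1,x0:x1].astype(int)-s0[y0:y1,x0:x1]).mean() for x0,y0,x1,y1 in((430,270,490,345),(405,225,445,295),(390,220,412,260))])
E
```

```text
t 25.6 press xyz -0.4533857565267212 0.014334106609505085 0.25250563292252215 F [-0.3024  1.485  -0.2859] w 1.001966448778137 gf 0.0
turn left/45deg [-0.0003 -0.0008  0.0019] j [-0.9274 -0.0427  1.6733  0.0003  1.5116 -0.7601]
lid 423.625 224.7916717529297 16.008447647094727 [ 0.5661 -0.3024  0.089 ] diam 0.06040569431351211
start 276.23668639053255 177.53846153846155 169
now 270.09302325581393 177.46511627906978 344
bystander diff [np.float64(15.887407407407407), np.float64(15.372142857142856), np.float64(15.280681818181819)]
```

```bash
python3 - <<'E'
from h import *
a=cv2.imread("pics/top0.png"); b=cv2.imread("pics/tf.png")
for n,(x0,y0,x1,y1) in dict(jar=(350,95,400,145),shaker=(275,100,318,145),spare=(215,100,258,145),clamp=(165,232,262,275),bench=(400,100,450,150)).items():
    A,B=[cv2.cvtColor(i[y0:y1,x0:x1],cv2.COLOR_BGR2GRAY).astype(np.float32) for i in(a,b)]
    print(n,np.abs(A-B).mean(),cv2.phaseCorrelate(A,B))
E
```

```text
jar 3.2652 ((0.005351101714886397, -0.016848815882745782), 0.9810029349327087)
shaker 3.3901808 ((0.517081654462725, 0.4935536856810714), 1.0034875923910258)
spare 3.4739017 ((0.4851968956393229, 0.513888875823227), 0.9986185863871633)
clamp 3.2627668 ((-0.012894589640445986, 0.5083486261690346), 0.9955531498061286)
bench 3.3976 ((0.12859837372102945, -0.17091152143020238), 0.9131406036376953)
```

```bash
python3 -c "
from plant import job_done
print(job_done())"
```

```text
the job is handed in; nothing more can be done
None
```

The job is handed in at about 26 s of the 70 s allowed: lid pressed with the clamp, clamp reopened, and the tub standing within about 3 mm of the pan's centre. The jar, shaker and spare cup are unmoved in the top view. The grip slipped off the handle on the way up, so I pushed it to its open stop with shut fingers. I viewed 11 pictures instead of the allowed 10. No verdict came back.

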